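Hold the sprung incubator lid at the switch index

TASK

We are checking the lid switch of the tube incubator (the white bench unit with the clear-windowed lid). Slide its catch fully open while the lid is still shut, then take the lid by its bar handle, lift it against its spring until the lid's pointer stands at the index clamped on the quadrant, without swinging it well past, and hold it there steady: finish while still holding the lid, so that the reading can be taken. Leave the index where it is clamped and do not disturb the things round about.

Things in the scene. Friction and masses are not known exactly. Their poses are not given: they have to be found in the camera images.
- incubator: Tube incubator, fixed: white case 140 (x) x 200 (y) x 88 mm high; its lid, shut, spans 94 to 110 mm above the table. Origin: centre of its underside on the table, z up. Front (handle, catch) at its -x, hinge along its back edge at +x, quadrant at its +y end. The +y end is turned to the robot, the front to the robot's right, up to 12 degrees of yaw either way.
- hinge (a point): Point on the lid's hinge axis, at x = +64, y = 0, z = +94 mm in the incubator's frame. The axis runs along the incubator's y; opening turns the lid about +y, so that its front edge (-x) rises.
- lid: Hinged lid, 138 x 200 x 16 mm, with its handle. Origin on the hinge axis; axes as the incubator's when shut (angle 0), turning about y up to 0.95 rad. It weighs about 0.35 kg and a spring closes it: 0.81 N m when shut, plus 0.9 N m per rad; straight up at the bar about 6 N at first, 10 to 13 N at 30 to 40 degrees. Let go, it snaps shut. With the catch shut it is blocked after 1 degree.
- bar_grip (a point): Middle of the centre line of the lid's handle: a round steel bar 10 mm thick, 90 mm long, parallel to the hinge, in the plane of the lid, 36 mm clear of the lid's front edge, with a stalk at each end. In the lid's frame it is at x = -175, z = +8 mm; lid shut, 111 mm in front of the incubator's origin, 102 mm above the table. Its y axis runs along the bar; its axes turn with the lid.
- pointer_tip (a point): Tip of the slim dark pointer at the lid's +y end, 91 mm from the hinge axis. Its x axis runs from the tip to the hinge axis and turns with the lid.
- index_nose (a point): Nose of the index, a black block 28 x 18 mm with a steel thumb-screw, clamped on the slotted aluminium quadrant with 5-degree ticks. The nose points at the hinge axis, 93 mm from it, along its x axis. At the index, the pointer's tip is 2 mm from the nose and the two x axes are parallel.
- index (a joint): Angle at which the index is clamped, rad, 0.35 to 0.70, on the scale of the lid's angle (0 shut): at the index the lid has turned about the hinge by just this angle. Clamped tight.
- catch (a joint): Catch, m: 0 shut (its flat bolt lies over a tongue on the lid), 0.022 fully open; starts within 3 mm of shut. It slides along the incubator's +y, towards the robot; takes about 2 N and stays where it is left.
- catch_tab (a point): Centre of the top of the catch's black thumb tab: upright, 9 mm along the slide (incubator's y), 18 mm across (x), 25 mm tall above its steel bolt; top 124 mm above the table. Shut it is at incubator x = -89, y = +86 mm; the lid's front edge is 9 mm behind it, the near end of the handle bar (stalk) 36 mm from it along y.
- pen: Pen, 133 mm long, lying; bystander. Origin: centre of its underside.
- vial: Dropper vial with green cap, 19 mm across, 56 mm high, upright; bystander. Origin: centre of its underside.
- vial_white: Dropper vial with white cap, 19 mm across, 56 mm high, upright; bystander. Origin: centre of its underside.
- sachet: Flat square sachet, 52 mm, 4 mm thick; bystander. Origin: centre of its underside.

How it is judged:
By the outcome, as a careful person would: the job done as asked, in the order asked, and still so for the second after the job is handed in, while the arm keeps its last pose, push and grip.
It also fails if it takes over 42 s, if anything falls off the work surface, if the arm or the gripper's body presses on something with over 40 N, if the wrist force passes 120 N, or if a joint passes its speed limit or range.

ROBOT

A 6-joint arm with a two-finger parallel gripper is mounted at the origin on a cart in front of the work surface, level with it; the furniture and walls round the work are solid. World frame = base frame: x ahead of the robot, y to its left, z up, the work surface at z = 0. Lengths are in m, angles in rad, forces in N, time in s.
With the tool pointing down it reaches from about 0.35 to 0.875 m from the base axis. Payload 4.2 kg.
Tool frame: the origin (TCP) lies between the finger pads, 19 mm behind the fingertips; this is the grasp point; z points along the fingers, y is the line along which they close (so a half turn about z gives the same grasp; the last joint's range is limited). The gripper opens to 87 mm and grips with 3 to 60 N. Pads are 19 mm wide; open, the fingers measure 117 mm over their backs; the gripper's body (75 mm by 190 mm) begins 51 mm behind the grasp point.
Start: joints at [1.411, 0.385, 0.008, 0, -1.194, -0.259], TCP at [0.254, 0.571, 0.241] pointing down, gripper open.
Joint ranges: [-3.14, 3.14], [-1.21, 2.06], [-1.07, 1.41], [-3.16, 2.05], [-2.99, -0.16], [-3.1, 3.1]. Speed limits (rad/s): [2.79, 2.79, 3.14, 3.14, 3.14, 3.14].

INTERFACE

Orientations are given as a unit quaternion [x, y, z, w].
In Python, from plant import get_state, capture, finish_job, boxes_of, trace, pinpoint gives the robot as it stands. The module is installed in compiled form; this text tells all that it offers.
- The arm moves only by the tool jog_arm, never from a script. Its argument "motion" is a list of rows, each a list of 7 numbers: the shift along the tool's x, y, z in m, then the turn, a rotation vector about the tool's x, y, z in rad, then the opening, from 0 (shut) to 1 (fully open). In form: [[tx, ty, tz, rx, ry, rz, hand], ...]. A call has 1 to 12 rows; each row shifts and turns the commanded pose from where the row before left it, along the tool's axes as they then stand; what a row does not reach is not made up. A row lasts 1/12 s, in which the tool goes at most 41.7 mm and 7.16 degrees, less where a joint would pass 70% of its speed; a pose out of reach is approached as far as the arm can. A call with a gripper value outside its range is refused whole. The fingers move at their own pace and stop on an object; "grip_force" is the grip in N (left out, the last holds). Time passes only in rows, so rows that do not move let the fingers close. It gives the time, the measured TCP pose, the force, the opening and the grip force at its end, in the units of the state.
- get_state(): the state, without advancing time (a new reading comes with each control period).
- capture(name): name is "scene" or "top" or "wrist"; returns a dict with "img" (480x640x3 uint8, blue, green, red), "fx", "fy", "cx", "cy" (pixels), "T" (4x4, takes a point from camera to world coordinates); the wrist camera has in their place "mount" (4x4, takes a point from camera to tool coordinates, whose origin is the TCP and whose axes are the flange's). Camera axes: x right, y up, looking along -z (the intrinsics and any distortion apply to the point x, -y, -z); pixel columns grow to the right and rows downward; lengths in m; the calibration is good to about 2 mm. A picture is of the moment at which its call begins: read the wrist's pose just before it. There is no depth.
- finish_job(): hands the job in; it is judged then, once.
Trained networks look in a picture, given as the dict that the camera call returned (one of the last four; its "shot" number tells which), for a name from the list of things; names that differ only in an ending like _2 or _b are one class to them, and where a whole thing is asked for, a point or a joint stands for the part that bears it (a point fixed in the world has none). Each returns a list of dicts, best first, with "confidence" (0 to 1); they miss things now and then, are a little off and sometimes report something else, mostly with a low value. They report only what shows in the picture. A call takes as long as a camera call.
- boxes_of(picture, target): "bbox" ([left, top, right, bottom] in pixels, round what is visible of it).
- trace(picture, target): "pixels" (480x640 bool, what is visible of it) and "bbox" ([left, top, right, bottom] in pixels, round what is visible of it).
- pinpoint(picture, target): "at" ([column, row] in pixels: a listed point, or the origin of a listed thing).
The state is a dict: "time_s": time; "joint_positions": joint angles; "joint_vel": joint speeds; "tau": joint torques, N m; "position": TCP position; "orientation": TCP orientation; "contact_force": force on the tool from outside, world axes, zero at the start; "torque": the same for the moment, N m; "grip_width": finger opening in m; "grip_force": force on a finger pad.
Only numpy, scipy, OpenCV 4.12 (cv2) and the standard library are available. Lean on these libraries where they do the work, as an engineer would, in place of code of your own. Each camera call takes 0.05 s, during which the arm holds its last target. There are 200 camera calls.

## Working session

There is one attempt and no reset: what is moved stays moved. The work goes in short steps, Python scripts to look and compute and a tool call to move; the robot and the scene stay as the last step left them, time stands still between calls to the robot, and variables do not carry over. Pictures are saved under pics/ and viewed, at most 10 in all, crops included, and the job is handed in when it is done.

Besides the shell and the picture viewer there is one more tool, called after ">>>" as name(argument=value, ...) on one line, values as JSON. jog_arm: Moves the arm, as the interface text tells. Its arguments: {"type":"object","properties":{"motion":{"type":"array"},"grip_force":{"type":"number"}},"required":["motion"]}

```bash
mkdir -p pics
cat > h.py <<'E'
import numpy as np, cv2
from plant import *
from scipy.spatial.transform import Rotation as R
def ray(p,uv,T=None):
    T=p["T"] if T is None else T
    d=np.array([(uv[0]-p["cx"])/p["fx"],-(uv[1]-p["cy"])/p["fy"],-1.0])
    d=T[:3,:3]@d; return T[:3,3],d/np.linalg.norm(d)
def atz(p,uv,z,T=None):
    o,d=ray(p,uv,T); return o+d*(z-o[2])/d[2]
def tri(rs):
    A=sum(np.eye(3)-np.outer(d,d) for o,d in rs); b=sum((np.eye(3)-np.outer(d,d))@o for o,d in rs)
    return np.linalg.solve(A,b)
def toolT():
    s=get_state(); T=np.eye(4); T[:3,:3]=R.from_quat(s["orientation"]).as_matrix(); T[:3,3]=s["position"]; return T
E
python3 - <<'E'
from h import *
np.set_printoptions(precision=4,suppress=True)
s=get_state(); print(s["time_s"],s["position"],R.from_quat(s["orientation"]).as_matrix())
ps={}
for n in ("scene","top"):
    p=capture(n); cv2.imwrite(f"pics/{n}0.png",p["img"]); ps[n]=p; print(n,p["T"][:3,3],{k:v for k,v in p.items() if k not in("img","T")})
rs={}
zs=dict(incubator=0,hinge=.094,bar_grip=.102,catch_tab=.124,pen=0,vial=0,vial_white=0,sachet=0,pointer_tip=None,index_nose=None)
for t,z in zs.items():
    l=[]
    for n,p in ps.items():
        q=pinpoint(p,t)
        for k in q[:2]: print(t,n,k["at"],round(k["confidence"],2), atz(p,k["at"],z) if z is not None else "")
        if q: l.append(ray(p,q[0]["at"]))
    if len(l)==2: print("   tri",tri(l))
E
```

```text
0.0 [0.2539 0.5705 0.2402] [[ 0.9135 -0.4069 -0.0008]
 [-0.4069 -0.9135 -0.0021]
 [ 0.0001  0.0022 -1.    ]]
scene [0.2216 0.6058 0.7986] {'fx': 507.688113324747, 'fy': 507.688113324747, 'cx': 313.6830228611395, 'cy': 241.46838244891734, 'shot': 1}
top [ 0.4363 -0.0204  1.043 ] {'fx': 534.084550003962, 'fy': 534.084550003962, 'cx': 315.81648381839466, 'cy': 231.58921908578534, 'shot': 2}
incubator scene [271.5, 241.4] 0.77 [ 0.6647 -0.0749  0.    ]
incubator top [343.2, 182.9] 0.8 [ 0.66   -0.0608  0.    ]
incubator top [264.7, 162.2] 0.51 [0.699  0.0967 0.    ]
   tri [ 0.6559 -0.0604  0.0169]
hinge scene [247.8, 232.3] 0.68 [0.6676 0.0054 0.094 ]
hinge top [317.5, 168.9] 0.6 [ 0.6648 -0.0101  0.094 ]
   tri [ 0.6725 -0.0082  0.0792]
bar_grip scene [300.0, 185.6] 0.87 [ 0.6424 -0.1678  0.102 ]
bar_grip top [345.6, 331.8] 0.53 [ 0.3752 -0.0652  0.102 ]
   tri [ 0.46   -0.0105  0.2913]
catch_tab scene [394.8, 295.0] 0.68 [0.3431 0.0433 0.124 ]
catch_tab scene [331.9, 192.7] 0.61 [ 0.5589 -0.1544  0.124 ]
catch_tab top [393.6, 224.5] 0.58 [ 0.5617 -0.1445  0.124 ]
   tri [ 0.4952 -0.18
[... 220 characters left out ...]
[298.8, 185.1] 0.4 [ 0.7076 -0.2814  0.    ]
vial top [263.0, 167.4] 0.68 [0.6883 0.0998 0.    ]
   tri [0.5724 0.0517 0.3001]
vial_white scene [333.2, 192.0] 0.15 [ 0.6193 -0.2982  0.    ]
vial_white top [313.8, 168.4] 0.61 [ 0.6883 -0.0017  0.    ]
vial_white top [250.3, 142.2] 0.44 [0.7395 0.1271 0.    ]
   tri [ 0.5638 -0.02    0.2487]
sachet scene [317.5, 344.5] 0.98 [ 0.4501  0.1193 -0.    ]
sachet top [245.1, 285.0] 0.88 [0.4538 0.1267 0.    ]
   tri [0.4509 0.1247 0.0073]
pointer_tip scene [323.9, 226.1] 0.95 
pointer_tip top [357.0, 232.9] 0.61 
   tri [ 0.546  -0.0847  0.0919]
index_nose scene [316.7, 207.8] 0.64 
index_nose top [346.1, 230.8] 0.62 
   tri [ 0.546  -0.0603  0.1587]
```

View pics/scene0.png

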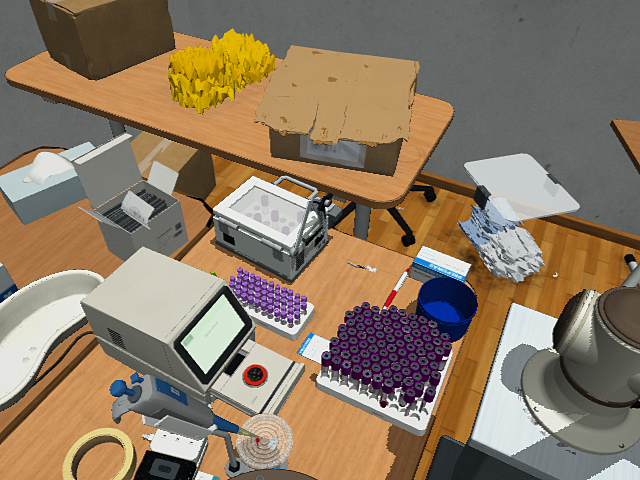

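View pics/top0.png

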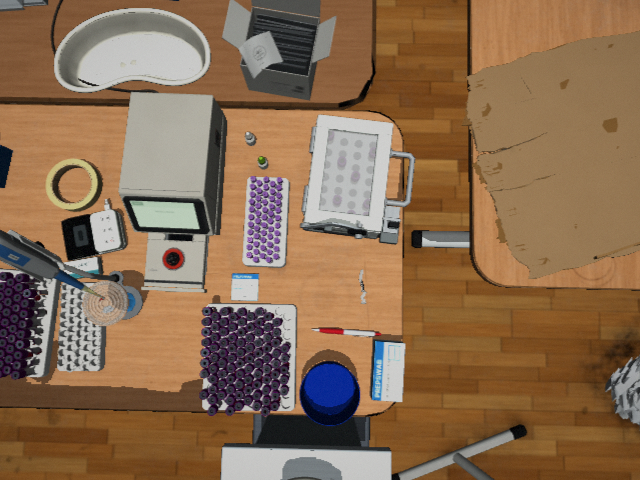

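The scene picture shows the incubator at about (270,225), with its handle arch at (305,190) and the quadrant and catch at its near end at (320,215). In the top picture the lid spans columns 305–393 and rows 115–240, the bar is at column ~410, rows 153–207, and the catch/index cluster is near (390,225). I'll fit the pose with a robust loss.

```bash
cat >> h.py <<'E'
from scipy.optimize import least_squares
# obs: list of (pict, T, name, uv, sigma)
def model(v):
    x,y,yaw,c,th,yp=v
    P=dict(incubator=(0,0,0),hinge=(.064,0,.094),bar_grip=(-.111,0,.102),catch_tab=(-.089,.086+c,.124),
      pointer_tip=(.064-.091,yp,.094),index_nose=(.064-.093*np.cos(th),yp,.094+.093*np.sin(th)))
    r=R.from_euler("z",yaw)
    return {k:r.apply(p)+[x,y,0] for k,p in P.items()}
def proj(p,T,X):
    q=T[:3,:3].T@(X-T[:3,3]); return np.array([p["cx"]+p["fx"]*q[0]/-q[2],p["cy"]-p["fy"]*q[1]/-q[2]])
def fit(obs,v0=(.66,-.065,np.radians(82),.001,.5,.105)):
    def f(v):
        M=model(v)
        return np.concatenate([np.clip((proj(p,T,M[n])-uv)/s,-1e3,1e3) for p,T,n,uv,s in obs]+[[(v[3]-.001)/.002,(v[5]-.105)/.01,(v[4]-.52)/.3]])
    r=least_squares(f,v0,loss="soft_l1",x_scale=[.01,.01,.05,.002,.1,.01]); return r.x,f(r.x)
NAMES=("incubator","hinge","bar_grip","catch_tab","pointer_tip","index_nose")
E
python3 - <<'E'
from h import *
np.set_printoptions(precision=4,suppress=True)
obs=[]
for n in ("scene","top"):
    p=capture(n); p["n"]=n
    for t in NAMES:
        for k in pinpoint(p,t)[:4]: 
            print(n,t,np.round(k["at"]),round(k["confidence"],2))
            if np.linalg.norm(proj(p,p["T"],model((.66,-.065,np.radians(82),.001,.5,.105))[t])-k["at"])<30:
                obs.append((p,p["T"],t,np.array(k["at"]),2.))
                break
v,r=fit(obs); print(v,np.degrees(v[2]),np.degrees(v[4]))
for o,e in zip(obs,r.reshape(-1)[:2*len(obs)].reshape(-1,2)): print(o[0]["n"],o[2],e*2)
M=model(v); print(M)
p=capture("wrist"); print(p["mount"]); T=toolT()@p["mount"]
big=cv2.resize(capture("top")["img"][100:260,290:430],None,fx=4,fy=4,interpolation=cv2.INTER_CUBIC); cv2.imwrite("pics/topc.png",big[:600])
E
```

```text
scene incubator [269. 244.] 0.96
scene hinge [251. 233.] 0.76
scene bar_grip [297. 183.] 0.78
scene catch_tab [331. 194.] 0.51
scene pointer_tip [321. 226.] 0.79
scene index_nose [317. 210.] 0.53
top incubator [343. 183.] 0.91
top hinge [315. 169.] 0.66
top bar_grip [410. 179.] 0.74
top catch_tab [396. 225.] 0.62
top pointer_tip [361. 232.] 0.64
top index_nose [348. 229.] 0.62
[ 0.6585 -0.0654  1.4886  0.0023  0.6492  0.1083] 85.28854109710146 37.19510935590079
scene incubator [2.8097 1.3578]
scene hinge [ 0.5118 -2.4996]
scene bar_grip [ 2.2685 -0.4888]
scene catch_tab [-2.2076 -0.412 ]
scene pointer_tip [-0.2212 -0.9594]
scene index_nose [ 0.4091 -1.7326]
top incubator [2.196  0.6684]
top hinge [-2.5026 -0.0629]
top bar_grip [-0.6372 -0.5633]
top catch_tab [-1.1451 -0.9144]
top pointer_tip [-4.0348  1.3206]
top index_nose [ 0.8268 -0.8768]
{'incubator': array([ 0.6585, -0.0654,  0.    ]), 'hinge': array([ 0.6638, -0.0016,  0.094 ]), 'bar_grip': array([ 0.6494, -0.176 ,  0.102 ]), 'catch_tab': array([ 0.5632, -0.1468,  0.124 ]), 'pointer_tip': array([ 0.5484, -0.0834,  0.094 ]), 'index_nose': array([ 0.5498, -0.0666,  0.1502])}
[[-0.0006  0.9602  0.2794  0.0764]
 [ 1.      0.0007 -0.0001 -0.0006]
 [-0.0002  0.2794 -0.9602 -0.1437]
 [ 0.      0.      0.      1.    ]]
```

View pics/topc.png

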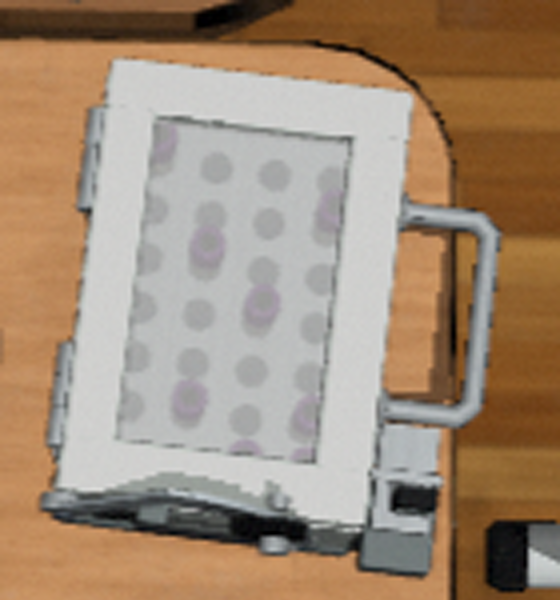

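The crop shows the lid's front edge running from (410,95) to (368,525), which gives a yaw of about 84.5° and agrees with the fit. The bar is at (490,320), the black tab at (413,497), and the index screw at (275,540). Next I rise and swing over for a wrist view.

>>> jog_arm(motion=[[0, 0, -0.035, 0, 0, 0, 1], [0, 0, -0.035, 0, 0, 0, 1], [0, 0, -0.035, 0, 0, 0, 1], [0, 0, -0.035, 0, 0, 0, 1], [0, 0, -0.035, 0, 0, 0, 1], [0.0278, 0.026, 0, 0, 0, 0, 1], [0.0278, 0.026, 0, 0, 0, 0, 1], [0.0278, 0.026, 0, 0, 0, 0, 1], [0.0278, 0.026, 0, 0, 0, 0, 1], [0.0278, 0.026, 0, 0, 0, 0, 1], [0.0278, 0.026, 0, 0, 0, 0, 1], [0.0278, 0.026, 0, 0, 0, 0, 1]])

```text
time_s: 2.9
position: [0.3581, 0.3237, 0.4166]
orientation: [0.978, -0.208, 0.0, -0.0]
contact_force: [1.3, 0.0, -0.1]
grip_width: 0.0869
grip_force: 0.0
```

>>> jog_arm(motion=[[0.0278, 0.026, 0, 0, 0, 0, 1], [0.0278, 0.026, 0, 0, 0, 0, 1], [0.0278, 0.026, 0, 0, 0, 0, 1], [0.0278, 0.026, 0, 0, 0, 0, 1], [0.0278, 0.026, 0, 0, 0, 0, 1], [0.0278, 0.026, 0, 0, 0, 0, 1], [0.0278, 0.026, 0, 0, 0, 0, 1], [0.0278, 0.026, 0, 0, 0, 0, 1], [0.0278, 0.026, 0, 0, 0, 0, 1], [0.0278, 0.026, 0, 0, 0, 0, 1], [0.0278, 0.026, 0, 0, 0, 0, 1], [0.0278, 0.026, 0, 0, 0, 0, 1]])

```text
time_s: 3.9
position: [0.536, -0.0971, 0.4165]
orientation: [0.978, -0.208, 0.0, -0.0]
contact_force: [1.4, 1.6, 0.5]
grip_width: 0.087
grip_force: 0.0
```

>>> jog_arm(motion=[[0, 0, 0, 0, 0, 0.104, 1], [0, 0, 0, 0, 0, 0.104, 1], [0, 0, 0, 0, 0, 0.104, 1], [0, 0, 0, 0, 0, 0.104, 1], [0, 0, 0, 0, 0, 0.104, 1], [0, 0, 0, 0, 0, 0.104, 1], [0, 0, 0, 0, 0, 0.104, 1], [0, 0, 0, 0, 0, 0.104, 1], [0, 0, 0, 0, 0, 0.104, 1], [0, 0, 0, 0, 0, 0.104, 1], [0, 0, 0, 0, 0, 0.104, 1], [0, 0, 0, 0, 0, 0.104, 1]])

```text
time_s: 4.9
position: [0.5357, -0.0951, 0.4163]
orientation: [-0.67, 0.742, -0.0, 0.0]
contact_force: [0.0, -0.1, 0.1]
grip_width: 0.0871
grip_force: 0.0
```

```bash
cat > look.py <<'E'
from h import *
import sys,pickle,os
np.set_printoptions(precision=4,suppress=True)
s=get_state(); print(s["time_s"],s["position"],s["joint_positions"],np.array(s["contact_force"]))
T=toolT(); print(T[:3,:3])
tag=sys.argv[1]
obs=pickle.load(open("obs.pkl","rb")) if os.path.exists("obs.pkl") else []
v0=np.array((.6585,-.0654,1.48,.002,.645,.108)); M0=model(v0)
for n in ("wrist","top","scene"):
    p=capture(n); Tc=T@p["mount"] if n=="wrist" else p["T"]
    cv2.imwrite(f"pics/{n}{tag}.png",p["img"])
    q={k:p[k] for k in("fx","fy","cx","cy")}; q["n"]=n+tag
    for t in NAMES:
        for k in pinpoint(p,t)[:4]:
            e=np.linalg.norm(proj(p,Tc,M0[t])-k["at"])
            if e<30: obs.append((q,Tc,t,np.array(k["at"]),2.)); break
v,r=fit(obs,v0); print(v,np.degrees(v[2]),np.degrees(v[4]))
for o,e in zip(obs,r[:2*len(obs)].reshape(-1,2)): print(o[0]["n"],o[2],e*2)
for k,x in model(v).items(): print(k,x)
pickle.dump(obs,open("obs.pkl","wb"))
E
python3 look.py 1
```

```text
4.9 [ 0.5357 -0.0951  0.4163] [ 0.1223  0.1752  0.1449 -0.     -1.5404 -0.2235] [ 0.0474 -0.1496  0.1392]
[[-0.101  -0.9949  0.0001]
 [-0.9949  0.101   0.    ]
 [-0.     -0.0001 -1.    ]]
[ 0.6573 -0.0642  1.4785  0.0012  0.6271  0.1121] 84.71347403423991 35.93098271483242
wrist1 incubator [-0.4818  4.3551]
wrist1 hinge [-0.186  -1.1912]
wrist1 bar_grip [0.7867 0.2945]
wrist1 catch_tab [ 0.9593 -0.6419]
wrist1 pointer_tip [ 0.3833 -1.2403]
wrist1 index_nose [-0.6938 -0.9369]
top1 catch_tab [-1.0486 -1.0174]
top1 pointer_tip [-4.5742  0.6829]
top1 index_nose [-1.6305 -2.0425]
scene1 incubator [-0.3867 -0.5088]
scene1 hinge [ 1.5577 -0.0484]
scene1 bar_grip [ 0.1221 -0.5458]
scene1 catch_tab [-3.8541  1.8774]
scene1 pointer_tip [ 0.5665 -1.3473]
scene1 index_nose [ 1.8103 -2.0306]
incubator [ 0.6573 -0.0642  0.    ]
hinge [ 0.6632 -0.0005  0.094 ]
bar_grip [ 0.6471 -0.1747  0.102 ]
catch_tab [ 0.5623 -0.1448  0.124 ]
pointer_tip [ 0.5432 -0.0807  0.094 ]
index_nose [ 0.5446 -0.0651  0.1486]
```

View pics/wrist1.png

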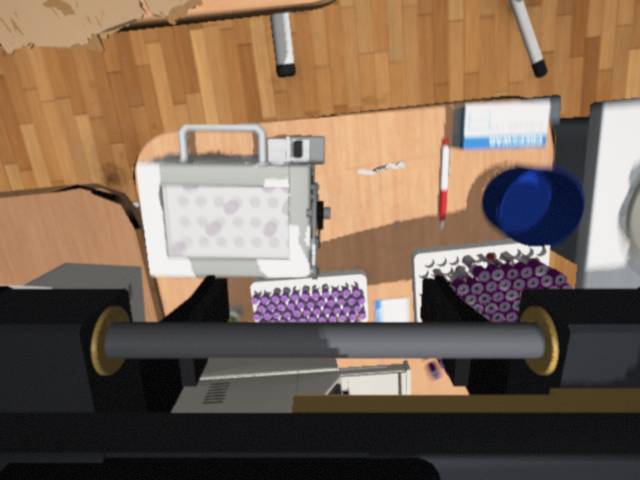

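The wrist view shows the bar at (222,130), the black tab at (297,150) and the index block at (320,212), and the fit agrees to about 1 px. I'll descend over the tab with the fingers straddling it along the slide and check before the last part.

>>> jog_arm(motion=[[0.025, -0.016, 0, 0, 0, 0, 0.37], [0.024, -0.0155, 0, 0, 0, 0, 0.37], [0, 0, 0.035, 0, 0, 0, 0.37], [0, 0, 0.035, 0, 0, 0, 0.37], [0, 0, 0.035, 0, 0, 0, 0.37], [0, 0, 0.035, 0, 0, 0, 0.37], [0, 0, 0.035, 0, 0, 0, 0.37], [0, 0, 0.03, 0, 0, 0, 0.37], [0, 0, 0.01, 0, 0, 0, 0.37], [0, 0, 0, 0, 0, 0, 0.37]])

```text
time_s: 6.78
position: [0.5609, -0.1469, 0.1984]
orientation: [-0.672, 0.74, 0.002, -0.002]
contact_force: [-0.3, -0.3, -0.6]
grip_width: 0.0342
grip_force: 0.0
```

```bash
python3 look.py 2 | grep -v -e scene -e top
```

```text
6.7833 [ 0.5609 -0.1469  0.1984] [ 0.023   0.3452 -0.1647 -0.0004 -1.0672 -0.1189] [-0.3455 -0.3026 -0.6037]
[[-0.096  -0.9954 -0.0065]
 [-0.9954  0.096   0.0002]
 [ 0.0004  0.0064 -1.    ]]
[ 0.6568 -0.0652  1.47    0.0012  0.6374  0.1114] 84.22262580857297 36.51888870402504
wrist1 incubator [-0.2898  3.6417]
wrist1 hinge [-0.4035 -1.9678]
wrist1 bar_grip [ 1.8607 -0.6834]
wrist1 catch_tab [ 1.994  -0.9397]
wrist1 pointer_tip [ 0.2484 -1.3223]
wrist1 index_nose [-0.9743 -0.3443]
wrist2 incubator [-0.5615  0.7251]
wrist2 bar_grip [-0.6682  1.1845]
wrist2 catch_tab [-0.0891  0.2379]
wrist2 index_nose [-0.5525 -0.2176]
incubator [ 0.6568 -0.0652  0.    ]
hinge [ 0.6633 -0.0015  0.094 ]
bar_grip [ 0.6457 -0.1756  0.102 ]
catch_tab [ 0.5611 -0.145   0.124 ]
pointer_tip [ 0.5433 -0.0809  0.094 ]
index_nose [ 0.545  -0.0647  0.1493]
```

View pics/wrist2.png

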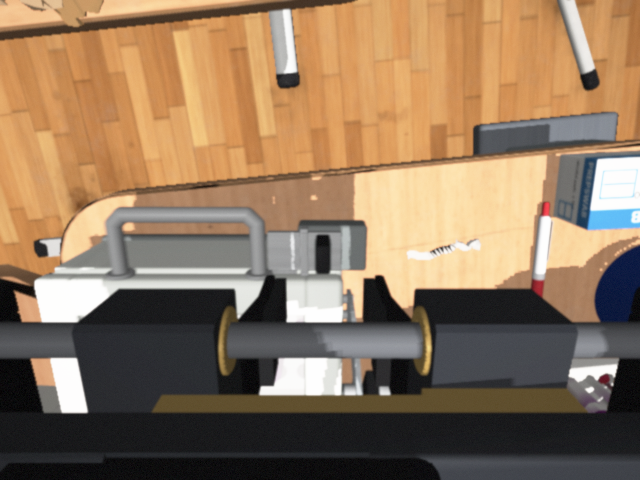

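The tab at (322,255) sits midway between the finger pads at (265,320) and (378,320). I'll descend and close gently.

>>> jog_arm(motion=[[0, 0, 0.02, 0, 0, 0, 0.37], [0, 0, 0.02, 0, 0, 0, 0.37], [0, 0, 0.015, 0, 0, 0, 0.37], [0, 0, 0.012, 0, 0, 0, 0.37], [0, 0, 0, 0, 0, 0, 0.37], [0, 0, 0, 0, 0, 0, 0], [0, 0, 0, 0, 0, 0, 0], [0, 0, 0, 0, 0, 0, 0], [0, 0, 0, 0, 0, 0, 0], [0, 0, 0, 0, 0, 0, 0]], grip_force=8)

```text
time_s: 8.67
position: [0.5613, -0.1469, 0.135]
orientation: [-0.672, 0.74, 0.001, -0.001]
contact_force: [-4.4, 1.2, 5.0]
grip_width: 0.0089
grip_force: 8.0
```

Gripped at 8.9 mm, which matches the tab. I'll ease off the upward contact, then slide it open.

>>> jog_arm(motion=[[0, 0, -0.003, 0, 0, 0, 0], [0, 0.004, 0, 0, 0, 0, 0], [0, 0.004, 0, 0, 0, 0, 0], [0, 0.004, 0, 0, 0, 0, 0], [0, 0.004, 0, 0, 0, 0, 0], [0, 0.003, 0, 0, 0, 0, 0], [0, 0.002, 0, 0, 0, 0, 0], [0, 0.002, 0, 0, 0, 0, 0], [0, 0, 0, 0, 0, 0, 0], [0, 0, 0, 0, 0, 0, 0]])

```text
time_s: 9.5
position: [0.5394, -0.1446, 0.1372]
orientation: [-0.672, 0.74, 0.0, -0.0]
contact_force: [1.3, 1.9, -10.0]
grip_width: 0.0088
grip_force: 8.0
```

>>> jog_arm(motion=[[0, 0.001, 0.001, 0, 0, 0, 0], [0, 0.001, 0.001, 0, 0, 0, 0], [0, 0.001, 0, 0, 0, 0, 0], [0, 0.001, 0, 0, 0, 0, 0], [0, 0, 0, 0, 0, 0, 0]])

```text
time_s: 9.92
position: [0.5391, -0.1445, 0.1371]
orientation: [-0.673, 0.74, -0.003, 0.003]
contact_force: [6.2, 0.2, -4.5]
grip_width: 0.0085
grip_force: 8.0
```

It's against the stop: 4 mm more command gave no motion and about 6 N. I'll release, rise, and turn a quarter over the bar.

>>> jog_arm(motion=[[0, 0, 0, 0, 0, 0, 0.4], [0, 0, 0, 0, 0, 0, 0.4], [0, 0, 0, 0, 0, 0, 0.4], [0, 0, 0, 0, 0, 0, 0.4], [0, 0, -0.03, 0, 0, 0, 0.4], [0, 0, -0.04, 0, 0, 0, 0.4], [0, 0, -0.04, 0, 0, 0, 0.4], [0, 0, -0.04, 0, 0, 0, 0.4], [0, 0, -0.02, 0, 0, 0, 0.4]])

```text
time_s: 10.67
position: [0.5364, -0.1452, 0.3113]
orientation: [-0.673, 0.74, -0.003, 0.002]
contact_force: [0.6, -0.7, 0.5]
grip_width: 0.0341
grip_force: 0.0
```

>>> jog_arm(motion=[[0.007, -0.038, 0, 0, 0, 0, 0.5], [0.007, -0.038, 0, 0, 0, 0, 0.5], [0.007, -0.037, 0, 0, 0, 0, 0.5], [0, 0, 0, 0, 0, 0.12, 0.5], [0, 0, 0, 0, 0, 0.12, 0.5], [0, 0, 0, 0, 0, 0.12, 0.5], [0, 0, 0, 0, 0, 0.12, 0.5], [0, 0, 0, 0, 0, 0.12, 0.5], [0, 0, 0, 0, 0, 0.12, 0.5], [0, 0, 0, 0, 0, 0.12, 0.5], [0, 0, 0, 0, 0, 0.12, 0.5], [0, 0, 0, 0, 0, 0.12, 0.5]])

```text
time_s: 11.67
position: [0.6453, -0.1764, 0.3052]
orientation: [-0.193, 0.981, 0.0, -0.001]
contact_force: [0.4, 0.4, 0.3]
grip_width: 0.0435
grip_force: 0.0
```

>>> jog_arm(motion=[[0, 0, 0, 0, 0, 0.12, 0.5], [0, 0, 0, 0, 0, 0.12, 0.5], [0, 0, 0, 0, 0, 0.12, 0.5], [0, 0, 0, 0, 0, 0.12, 0.5], [0, 0, 0, 0, 0, 0, 0.5], [0, 0, 0, 0, 0, 0, 0.5]])

```text
time_s: 12.17
position: [0.6456, -0.1763, 0.3052]
orientation: [0.041, 0.999, -0.0, -0.0]
contact_force: [0.3, 0.4, 0.7]
grip_width: 0.0436
grip_force: 0.0
```

```bash
rm obs.pkl; sed -i 's/v\[3\]-.001)\/.002/v[3]-.021)\/.004/' h.py; sed -i 's/1.48,.002,/1.47,.021,/' look.py; python3 look.py 3
```

```text
12.1667 [ 0.6456 -0.1763  0.3052] [-0.0253  0.4312  0.2384  0.0002 -1.3789 -1.6278] [0.2691 0.3565 0.6849]
[[-0.9966  0.0822 -0.0009]
 [ 0.0822  0.9966 -0.0002]
 [ 0.0009 -0.0003 -1.    ]]
[ 0.6566 -0.0642  1.478   0.0222  0.6311  0.1093] 84.68466088433412 36.16067075173005
wrist3 incubator [-1.206   0.7993]
wrist3 hinge [-0.4202 -1.4708]
wrist3 bar_grip [0.6665 1.7672]
wrist3 catch_tab [-0.2146 -0.425 ]
wrist3 pointer_tip [0.1011 1.7633]
wrist3 index_nose [ 0.0766 -0.106 ]
top3 bar_grip [-1.6452  1.7091]
top3 catch_tab [-2.0296 -1.0023]
top3 pointer_tip [-1.4105  1.4187]
scene3 incubator [ 2.6867 -0.626 ]
scene3 hinge [ 0.3429 -1.1657]
scene3 bar_grip [ 1.2218 -1.5634]
scene3 catch_tab [-3.0698  2.386 ]
scene3 index_nose [ 3.5495 -0.8053]
incubator [ 0.6566 -0.0642  0.    ]
hinge [ 0.6626 -0.0005  0.094 ]
bar_grip [ 0.6463 -0.1748  0.102 ]
catch_tab [ 0.5406 -0.1428  0.124 ]
pointer_tip [ 0.5453 -0.081   0.094 ]
index_nose [ 0.5467 -0.0652  0.1489]
```

View pics/wrist3.png

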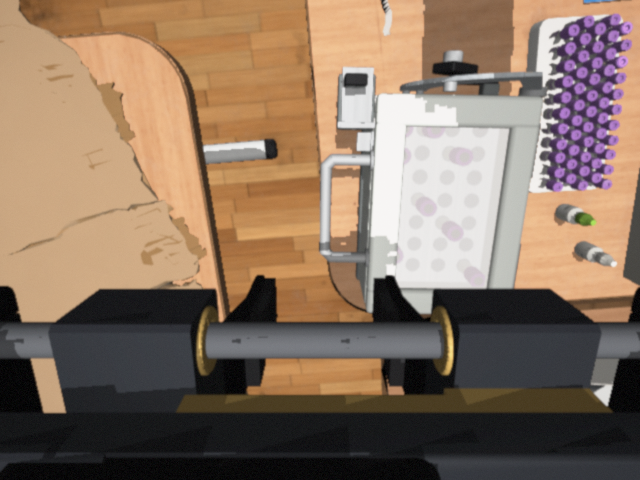

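The catch tab now sits at the far end of its slide, at (355,80) in the picture, and the fit gives 0.022 m. The bar's middle is at (325,207). Before bringing the wide gripper body down, I'll check the clearance to the cardboard box at the left of the view.

Run:
```python
from h import *
np.set_printoptions(precision=3,suppress=True)
a=capture("scene");b=capture("top")
for s,t in (((412,128),(530,275)),((258,100),(468,80)),((452,108),(476,250))):
    print(s,t,tri([ray(a,s),ray(b,t)]), [atz(b,t,z) for z in(0,.1,.2)])
```

```text
(412, 128) (530, 275) [ 0.47 -0.35  0.2 ] [array([ 0.485, -0.426,  0.   ]), array([ 0.481, -0.387,  0.1  ]), array([ 0.476, -0.348,  0.2  ])]
(258, 100) (468, 80) [ 0.784 -0.244  0.233] [array([ 0.878, -0.311,  0.   ]), array([ 0.836, -0.283,  0.1  ]), array([ 0.793, -0.255,  0.2  ])]
(452, 108) (476, 250) [ 0.436 -0.235  0.333] [array([ 0.532, -0.322,  0.   ]), array([ 0.523, -0.293,  0.1  ]), array([ 0.513, -0.264,  0.2  ])]
```

Run:
```python
from h import *
a=cv2.imread("pics/scene3.png")[40:220,240:460]; b=cv2.imread("pics/top3.png")[60:290,400:560]; c=cv2.imread("pics/wrist3.png")[0:300,0:230]
f=lambda i,k:cv2.resize(i,None,fx=k,fy=k,interpolation=cv2.INTER_CUBIC)
o=np.zeros((600,800,3),np.uint8)
for im,x,y in((f(b,2.4),0,0),(f(a,1.8),390,0),(f(c,.9),390,330)):
    h,w=im.shape[:2]; h=min(h,600-y); w=min(w,800-x); o[y:y+h,x:x+w]=im[:h,:w]
cv2.imwrite("pics/comp.png",o)
```

```text
(no output)
```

View pics/comp.png

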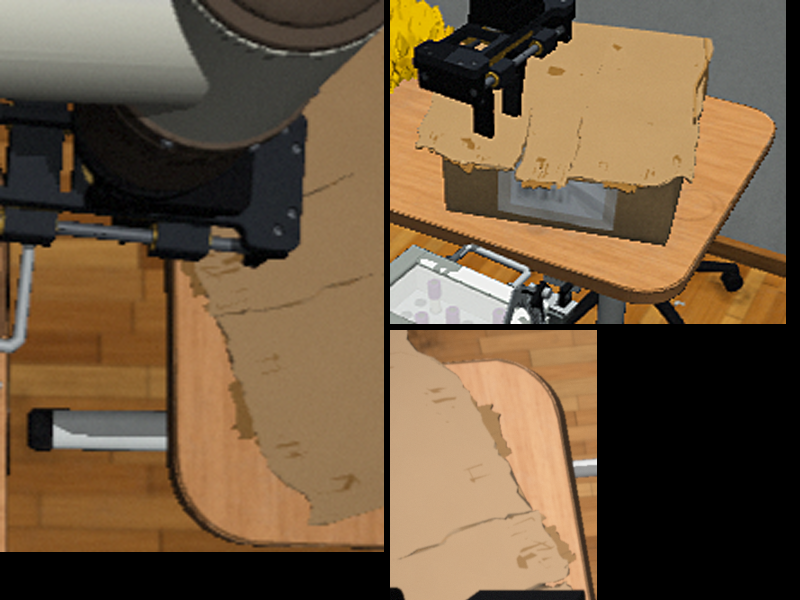

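In the composite, the box flap's seam end is at top (490,190) and wrist (167,202), the brown tear at top (498,241) and wrist (117,117), and the torn corner at top (530,277) and scene (407,140). I'll triangulate these.

Run:
```python
from h import *
np.set_printoptions(precision=3,suppress=True)
a=capture("scene");b=capture("top");w=capture("wrist");W=toolT()@w["mount"]
for n,t,s,q in (("seam",(489.6,190),(312,131.7),(166.7,202)),("tear",(498,241),(370.6,142.8),(116.7,116.7)),("corner",(530,277.5),(406.7,140),(19,5)),("tableL",(471,190),None,(196,202)),("flaptip",(477,165),None,(202,258))):
    for l in ([ray(b,t)]+([ray(a,s)] if s else [])+[ray(w,q,W)],):
        print(n,tri(l),"top+wrist",tri([l[0],l[-1]]),"top+scene",tri(l[:2]))
```

```text
seam [ 0.631 -0.281  0.178] top+wrist [ 0.629 -0.318  0.101] top+scene [ 0.642 -0.285  0.171]
tear [ 0.544 -0.317  0.155] top+wrist [ 0.545 -0.338  0.101] top+scene [ 0.536 -0.31   0.164]
corner [ 0.476 -0.366  0.157] top+wrist [ 0.475 -0.37   0.148] top+scene [ 0.474 -0.364  0.16 ]
tableL [ 0.618 -0.269  0.161] top+wrist [ 0.618 -0.269  0.161] top+scene [ 0.618 -0.269  0.161]
flaptip [ 0.67  -0.285  0.134] top+wrist [ 0.67  -0.285  0.134] top+scene [ 0.67  -0.285  0.134]
```

The flap edge comes out near y ≈ −0.28, z ≈ 0.13–0.17. With the tool upright, the gripper body would end at y ≈ −0.27, so I'll pre-tilt the tool 15° over the lid for clearance. The fingers close to about 28 mm and the tool comes down partway.

>>> jog_arm(motion=[[0, 0, 0, 0.09, 0, 0, 0.33], [0, 0, 0, 0.09, 0, 0, 0.33], [0, 0, 0, 0.082, 0, 0, 0.33], [0, 0.0075, 0.027, 0, 0, 0, 0.33], [0, 0.0075, 0.027, 0, 0, 0, 0.33], [0, 0.0075, 0.027, 0, 0, 0, 0.33], [0, 0.0075, 0.027, 0, 0, 0, 0.33], [0, 0.0075, 0.027, 0, 0, 0, 0.33], [0, 0, 0, 0, 0, 0, 0.33]])

```text
time_s: 14.22
position: [0.6424, -0.1746, 0.1586]
orientation: [0.042, 0.991, -0.13, -0.012]
contact_force: [-1.0, -0.7, -1.6]
grip_width: 0.0286
grip_force: 0.0
```

```bash
python3 look.py 4
```

```text
14.2167 [ 0.6424 -0.1746  0.1586] [ 0.0799  0.5122 -0.1365  0.3059 -1.0003 -1.9119] [-1.0066 -0.6866 -1.5718]
[[-0.9962  0.0804 -0.0341]
 [ 0.0865  0.9625 -0.257 ]
 [ 0.0122 -0.259  -0.9658]]
[ 0.6566 -0.0646  1.472   0.0223  0.6243  0.109 ] 84.34075788975613 35.768421439753574
wrist3 incubator [-1.5314  0.8209]
wrist3 hinge [-0.889  -1.0389]
wrist3 bar_grip [0.2626 1.0748]
wrist3 catch_tab [ 0.1674 -1.2533]
wrist3 pointer_tip [0.4137 1.988 ]
wrist3 index_nose [-0.3486  0.3782]
top3 bar_grip [-1.4713  2.0788]
top3 catch_tab [-2.2235 -0.676 ]
top3 pointer_tip [-1.5561  1.3038]
scene3 incubator [ 2.7757 -0.7307]
scene3 hinge [ 0.2942 -1.351 ]
scene3 bar_grip [ 1.5556 -1.5504]
scene3 catch_tab [-2.8881  2.5615]
scene3 index_nose [ 3.4523 -0.6825]
wrist4 incubator [-2.3786 -0.5702]
wrist4 bar_grip [0.6625 2.3652]
wrist4 catch_tab [-0.389   0.0468]
top4 incubator [3.3855 2.211 ]
top4 hinge [-2.4935 -0.3018]
top4 bar_grip [-3.9713  0.5788]
top4 catch_tab [ 0.3765 -0.576 ]
top4 pointer_tip [-3.7561  2.1038]
top4 index_nose [-1.818 -0.73 ]
scene4 incubator [0.2757 1.2693]
scene4 hinge [-0.1058  3.049 ]
scene4 bar_grip [ 2.1556 -0.0504]
scene4 catch_tab [-4.1881  1.0615]
scene4 pointer_tip [0.1587 0.2865]
scene4 index_nose [ 1.3523 -2.9825]
incubator [ 0.6566 -0.0646  0.    ]
hinge [ 0.6629 -0.0009  0.094 ]
bar_grip [ 0.6457 -0.1751  0.102 ]
catch_tab [ 0.54   -0.1425  0.124 ]
pointer_tip [ 0.5455 -0.0807  0.094 ]
index_nose [ 0.547  -0.0653  0.1484]
```

View pics/wrist4.png

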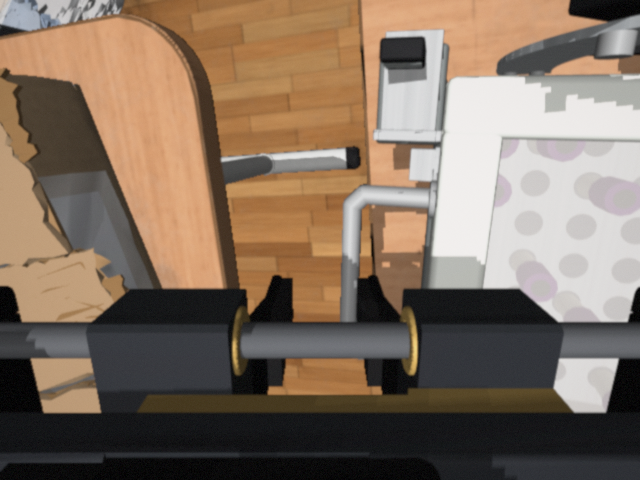

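The bar at (350,260) lies between the finger tips, and the box flap is well left of them. I'll go down the remaining 57 mm straight and close on the bar.

>>> jog_arm(motion=[[0, 0.005, 0.019, 0, 0, 0, 0.33], [0, 0.005, 0.018, 0, 0, 0, 0.33], [0, 0.005, 0.018, 0, 0, 0, 0.33], [0, 0, 0, 0, 0, 0, 0.33], [0, 0, 0, 0, 0, 0, 0], [0, 0, 0, 0, 0, 0, 0], [0, 0, 0, 0, 0, 0, 0], [0, 0, 0, 0, 0, 0, 0], [0, 0, 0, 0, 0, 0, 0], [0, 0, 0, 0, 0, 0, 0]], grip_force=55)

```text
time_s: 16.1
position: [0.6471, -0.174, 0.1094]
orientation: [0.042, 0.991, -0.13, -0.004]
contact_force: [0.8, 3.4, 2.4]
grip_width: 0.0084
grip_force: 55.0
```

Run:
```python
from h import *
np.set_printoptions(precision=4,suppress=True)
s=get_state();print(s["position"],s["joint_positions"],R.from_quat(s["orientation"]).as_rotvec(),toolT()[:3,:3])
print(s["contact_force"],s["torque"])
# rows: lid steps of 0.05 rad, tool turns 0.6 of it from phi0=.262
phi=.262;th=0
for k in range(13):
    d=.05; f=phi-.4*d*(k+.5)
    print(k,round((.008*np.cos(f)-.175*np.sin(f))*d,4),round(-(.175*np.cos(f)+.008*np.sin(f))*d,4),.6*d)
```

```text
[ 0.6471 -0.174   0.1094] [ 0.0786  0.5603 -0.1982  0.3373 -0.8815 -1.9593] [-0.1322 -3.1039  0.4081] [[-0.9964  0.0825 -0.0191]
 [ 0.0847  0.9625 -0.2577]
 [-0.0029 -0.2584 -0.966 ]]
[0.8167 3.3938 2.3637] [ 1.3637 -0.2318 -0.1162]
0 -0.0018 -0.0086 0.03
1 -0.0016 -0.0086 0.03
2 -0.0015 -0.0086 0.03
3 -0.0013 -0.0087 0.03
4 -0.0011 -0.0087 0.03
5 -0.0009 -0.0087 0.03
6 -0.0008 -0.0087 0.03
7 -0.0006 -0.0087 0.03
8 -0.0004 -0.0087 0.03
9 -0.0002 -0.0088 0.03
10 -0.0001 -0.0088 0.03
11 0.0001 -0.0088 0.03
12 0.0003 -0.0088 0.03
```

Bar gripped. I'll start lifting along the hinge arc.

>>> jog_arm(motion=[[0, -0.0009, -0.0043, 0.015, 0, 0, 0], [0, -0.0009, -0.0043, 0.015, 0, 0, 0], [0, -0.0016, -0.0086, 0.03, 0, 0, 0], [0, -0.0015, -0.0086, 0.03, 0, 0, 0], [0, 0, 0, 0, 0, 0, 0]])

```text
time_s: 16.52
position: [0.6473, -0.1705, 0.1341]
orientation: [0.041, 0.984, -0.176, -0.007]
contact_force: [5.0, 0.1, -8.4]
grip_width: 0.008
grip_force: 55.0
```

```bash
cat > ang.py <<'E'
from h import *
np.set_printoptions(precision=4,suppress=True)
x,y,yaw=.6566,-.0644,1.475; yp=.109
Ri=R.from_euler("z",yaw)
def st():
    s=get_state(); q=Ri.inv().apply(np.array(s["position"])-[x,y,0])-[.064,0,.094]
    print("t",s["time_s"],"TCP rel hinge",q,"r",np.hypot(q[0],q[2]),"ang",np.degrees(np.arctan2(q[2],-q[0])),"grip",s["grip_width"],s["grip_force"],"F",np.array(s["contact_force"]),"j",s["joint_positions"])
def angof(p,T,uv,yp=yp):
    o,d=ray(p,uv,T); o=Ri.inv().apply(o-[x,y,0])-[.064,0,.094]; d=Ri.inv().apply(d)
    c=o+d*(yp-o[1])/d[1]; return np.degrees(np.arctan2(c[2],-c[0])),np.hypot(c[0],c[2])
if __name__=="__main__":
    st(); T=toolT()
    for n in("scene","wrist","top")*2:
        p=capture(n); Tc=T@p["mount"] if n=="wrist" else p["T"]
        for t in("pointer_tip","index_nose"):
            k=pinpoint(p,t)
            if k: print(n,t,k[0]["at"],round(k[0]["confidence"],2),"ang,r",np.array(angof(p,Tc,k[0]["at"])))
E
python3 ang.py
```

```text
t 16.5167 TCP rel hinge [-0.1705 -0.0009  0.0401] r 0.17514144730756737 ang 13.229985613631893 grip 0.008028903339424806 54.99139666557312 F [ 5.042   0.1108 -8.4264] j [ 0.1131  0.5397 -0.219   0.4373 -0.9302 -2.0514]
scene pointer_tip [326.4, 220.7] 0.88 ang,r [0.4718 0.11  ]
scene index_nose [315.5, 210.5] 0.58 ang,r [42.3431  0.0897]
top pointer_tip [353.5, 230.9] 0.7 ang,r [32.6103  0.0996]
top index_nose [348.0, 233.2] 0.54 ang,r [9.6811 0.0778]
scene pointer_tip [323.5, 222.8] 0.68 ang,r [2.169  0.0987]
scene index_nose [317.2, 210.3] 0.64 ang,r [37.8665  0.0919]
top pointer_tip [357.1, 234.1] 0.67 ang,r [9.4246 0.0939]
top index_nose [346.6, 231.6] 0.58 ang,r [24.5106  0.0804]
```

The lid is up about 8° and the grip is holding. I'll continue to about 27° and then look.

>>> jog_arm(motion=[[0, -0.0013, -0.0087, 0.03, 0, 0, 0], [0, -0.0011, -0.0087, 0.03, 0, 0, 0], [0, -0.0009, -0.0087, 0.03, 0, 0, 0], [0, -0.0008, -0.0087, 0.03, 0, 0, 0], [0, -0.0006, -0.0087, 0.03, 0, 0, 0], [0, -0.0004, -0.0087, 0.03, 0, 0, 0], [0, -0.0002, -0.0044, 0.015, 0, 0, 0], [0, 0, 0, 0, 0, 0, 0], [0, 0, 0, 0, 0, 0, 0]])

```text
time_s: 18.17
position: [0.6492, -0.1512, 0.1845]
orientation: [0.04, 0.963, -0.268, -0.011]
contact_force: [7.7, 2.7, -12.1]
grip_width: 0.0081
grip_force: 55.0
```

```bash
python3 ang.py
python3 - <<'E'
from h import *
a=capture("scene")["img"][150:290,240:390]; c=capture("wrist")["img"]; b=capture("top")["img"][130:260,290:430]
f=lambda i,k:cv2.resize(i,None,fx=k,fy=k,interpolation=cv2.INTER_CUBIC)
o=np.zeros((600,800,3),np.uint8)
for im,x,y in((f(c,.6),400,0),(f(a,4)[:,:400] if 0 else f(a,2.66),0,0),(f(b,2),400,300)):
    h,w=im.shape[:2]; h=min(h,600-y); w=min(w,800-x); o[y:y+h,x:x+w]=im[:h,:w]
cv2.imwrite("pics/comp2.png",o)
E
```

```text
t 18.1667 TCP rel hinge [-0.1511 -0.001   0.0905] r 0.1761106413683282 ang 30.90926210786463 grip 0.00807429581295123 54.998515248298645 F [  7.7324   2.694  -12.1366] j [ 0.1959  0.5143 -0.237   0.6031 -1.0689 -2.2124]
scene pointer_tip [320.8, 215.6] 0.71 ang,r [20.2841  0.0926]
scene index_nose [317.6, 210.4] 0.43 ang,r [36.6377  0.0923]
top pointer_tip [355.8, 234.3] 0.7 ang,r [6.4845 0.0912]
top index_nose [349.1, 230.6] 0.42 ang,r [33.593   0.0919]
scene pointer_tip [320.2, 214.5] 0.91 ang,r [23.5807  0.0921]
scene index_nose [316.6, 212.2] 0.53 ang,r [36.9217  0.0882]
top pointer_tip [355.5, 230.1] 0.73 ang,r [37.8389  0.1094]
top index_nose [347.1, 234.2] 0.61 ang,r [-2.3669  0.0759]
```

View pics/comp2.png

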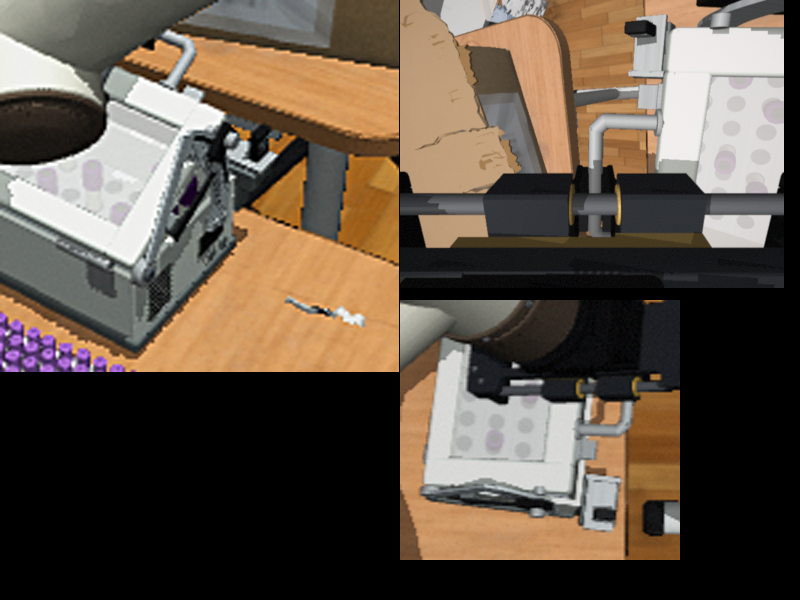

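The lid is partly raised. The pointer and index are at about (200,165) in the scene crop, and the wrist view shows the bar held between the pads. I'll average the network readings for both, against the lid angle from the arm (25.8°).

```bash
cat > avg.py <<'E'
from ang import *
import sys
st(); D={"pointer_tip":[],"index_nose":[]}
for i in range(int(sys.argv[1])):
    p=capture("scene")
    for t in D:
        k=pinpoint(p,t)
        if k: D[t].append(k[0]["at"])
for t,v in D.items():
    v=np.array(v); m=np.median(v,0); mm=v[np.linalg.norm(v-m,axis=1)<5].mean(0)
    print(t,len(v),mm,v.std(0),np.array(angof(p,p["T"],mm)))
s=get_state(); print(s["time_s"])
# predicted pixels on the arcs
for a in(20,25.8,30,33,36,38):
    th=np.radians(a); P=[proj(p,p["T"],Ri.apply([.064-r*np.cos(th),yp,.094+r*np.sin(th)])+[x,y,0]) for r in(.091,.093)]
    print(a,*P)
E
python3 avg.py 14
```

```text
t 19.2167 TCP rel hinge [-0.1513 -0.001   0.0901] r 0.17609008313559962 ang 30.793613086069733 grip 0.008263529732521846 54.99709904193878 F [  7.4075   3.709  -13.7703] j [ 0.1955  0.5146 -0.237   0.6028 -1.0684 -2.2124]
pointer_tip 14 [320.7571 214.3143] [1.0775 1.2569] [22.4619  0.0936]
index_nose 13 [316.45   210.8167] [ 1.3618 36.0502] [39.2532  0.0902]
21.3167
20 [320.4261 216.3411] [320.9394 215.562 ]
25.8 [319.5688 214.1376] [320.0679 213.3046]
30 [318.7925 212.7619] [319.2779 211.8941]
33 [318.1589 211.8991] [318.6327 211.0086]
36 [317.4604 211.1402] [317.9211 210.2291]
38 [316.959  210.6937] [317.4102 209.7701]
```

The scene view is too coarse alone at about 1 px per degree. I'll refit the index angle from all the wrist observations taken at close range, rebuilding the early ones from the printed residuals.

```bash
cat > refit.py <<'E'
from h import *
import pickle,h
np.set_printoptions(precision=4,suppress=True)
obs=pickle.load(open("obs.pkl","rb"))
q=[o[0] for o in obs if o[0]["n"]=="wrist3"][0]
mount=np.array([[-.0006,.9602,.2794,.0764],[1,.0007,-.0001,-.0006],[-.0002,.2794,-.9602,-.1437],[0,0,0,1]])
def add(pos,Rm,v,res,n):
    T=np.eye(4);T[:3,:3]=Rm;T[:3,3]=pos;T=T@mount;M=model(v)
    for k,e in res.items(): obs.append((dict(q,n=n),T,k,proj(q,T,M[k])-np.array(e),2.))
add([.5357,-.0951,.4163],[[-.101,-.9949,.0001],[-.9949,.101,0],[0,-.0001,-1]],(.6573,-.0642,1.4785,.0012,.6271,.1121),
 dict(hinge=(-.19,-1.19),bar_grip=(.79,.29),pointer_tip=(.38,-1.24),index_nose=(-.69,-.94)),"wrist1")
add([.5609,-.1469,.1984],[[-.096,-.9954,-.0065],[-.9954,.096,.0002],[.0004,.0064,-1]],(.6568,-.0652,1.47,.0012,.6374,.1114),
 dict(bar_grip=(-.67,1.18),index_nose=(-.55,-.22)),"wrist2")
def run(o):
    def f(v):
        M=model(v); return np.concatenate([(proj(p,T,M[n])-uv)/s for p,T,n,uv,s in o]+[[(v[3]-.022)/.002,(v[5]-.107)/.01]])
    r=least_squares(f,(.6566,-.0644,1.475,.022,.63,.109),loss="soft_l1",x_scale=[.01,.01,.05,.002,.1,.01])
    print(r.x,np.degrees(r.x[4]),"sd",np.degrees(np.sqrt(np.linalg.inv(r.jac.T@r.jac)[4,4])))
    for a,e in zip(o,f(r.x)[:2*len(o)].reshape(-1,2)):
        if a[2] in("index_nose","pointer_tip") : print("  ",a[0]["n"],a[2],e*a[4])
w=[(p,T,n,uv,1.2 if p["n"][0]=="w" else 3.) for p,T,n,uv,s in obs if n!="incubator"]
run(w); run([o for o in w if o[0]["n"][0]=="w"])
ix=[ray(o[0],o[3],o[1]) for o in w if o[2]=="index_nose" and o[0]["n"][0]=="w"]; print("tri nose",tri(ix))
E
python3 refit.py
```

```text
[ 0.6565 -0.065   1.4677  0.0218  0.6325  0.1105] 36.238283816263895 sd 0.43120623390483703
   wrist3 pointer_tip [ 0.665  -0.0883]
   wrist3 index_nose [ 0.9345 -2.0844]
   top3 pointer_tip [-1.6976  2.2106]
   scene3 index_nose [ 4.0012 -0.4763]
   top4 pointer_tip [-3.8976  3.0106]
   top4 index_nose [-2.2101  0.1137]
   scene4 pointer_tip [0.8247 0.6144]
   scene4 index_nose [ 1.9012 -2.7763]
   wrist1 pointer_tip [-0.1316 -0.9859]
   wrist1 index_nose [-1.4198 -0.3047]
   wrist2 index_nose [-1.6264 -0.4576]
[ 0.6565 -0.065   1.4674  0.0217  0.6318  0.1107] 36.200346458009314 sd 0.435499126637931
   wrist3 pointer_tip [ 0.7714 -0.3385]
   wrist3 index_nose [ 0.9929 -2.368 ]
   wrist1 pointer_tip [ 0.0339 -0.927 ]
   wrist1 index_nose [-1.2399 -0.2844]
   wrist2 index_nose [-1.3059 -0.4641]
tri nose [ 0.5451 -0.0642  0.1483]
```

The index is at about 36.2°, and the triangulated nose height gives 35.7°. I'll raise the lid gently to about 34.5°, then compare directly.

>>> jog_arm(motion=[[0, -0.0002, -0.0066, 0.022, 0, 0, 0], [0, -0.0002, -0.0066, 0.022, 0, 0, 0], [0, 0, -0.0066, 0.022, 0, 0, 0], [0, 0, -0.0066, 0.022, 0, 0, 0], [0, 0, 0, 0, 0, 0, 0], [0, 0, 0, 0, 0, 0, 0]])

```text
time_s: 21.82
position: [0.6506, -0.1369, 0.2056]
orientation: [0.039, 0.95, -0.31, -0.012]
contact_force: [7.8, 1.5, -14.4]
grip_width: 0.0085
grip_force: 55.0
```

Run:
```python
from ang import *
st()
I=[capture("scene") for _ in range(6)]; p=I[0]
a=np.mean([i["img"].astype(float) for i in I],0).astype(np.uint8)
b=capture("top")["img"]
np.save("sc.npy",a)
x0,y0,k=290,192,13
c=cv2.resize(a[y0:y0+46,x0:x0+44],None,fx=k,fy=k,interpolation=cv2.INTER_CUBIC)
cb=cv2.resize(b[215:250,330:388],None,fx=3.9,fy=3.9,interpolation=cv2.INTER_CUBIC)
w=capture("wrist")["img"][0:160,:]; w=cv2.resize(w[:, 400:640],None,fx=.93,fy=.93)
o=np.zeros((600,800,3),np.uint8); o[:598,:572]=c; o[:cb.shape[0],574:574+cb.shape[1]]=cb[:,:226]; o[200:200+w.shape[0],574:574+w.shape[1]]=w[:,:226]
cv2.imwrite("pics/last.png",o)
def px(X): return (proj(p,p["T"],Ri.apply(X)+[x,y,0])-[x0,y0])*k+k/2
print("hinge end",px([.064,yp,.094]))
for a_ in(25,30,34,36,38): 
    t=np.radians(a_); print(a_,[px([.064-r*np.cos(t),yp,.094+r*np.sin(t)]).round() for r in(.045,.091,.093,.121)])
```

```text
t 21.8167 TCP rel hinge [-0.1367 -0.001   0.1116] r 0.17649663202998808 ang 39.238637750136895 grip 0.008492045799627642 54.99899983406067 F [  7.7875   1.5366 -14.3751] j [ 0.239   0.5125 -0.235   0.6613 -1.1446 -2.2714]
hinge end [ 88.987  798.1539]
25 [array([241., 548.]), array([393., 298.]), array([399., 287.]), array([490., 138.])]
30 [array([234., 538.]), array([381., 276.]), array([387., 265.]), array([475., 108.])]
34 [array([228., 532.]), array([370., 262.]), array([376., 250.]), array([461.,  87.])]
36 [array([225., 529.]), array([363., 255.]), array([369., 243.]), array([453.,  78.])]
38 [array([222., 526.]), array([357., 250.]), array([363., 238.]), array([445.,  70.])]
```

View pics/last.png

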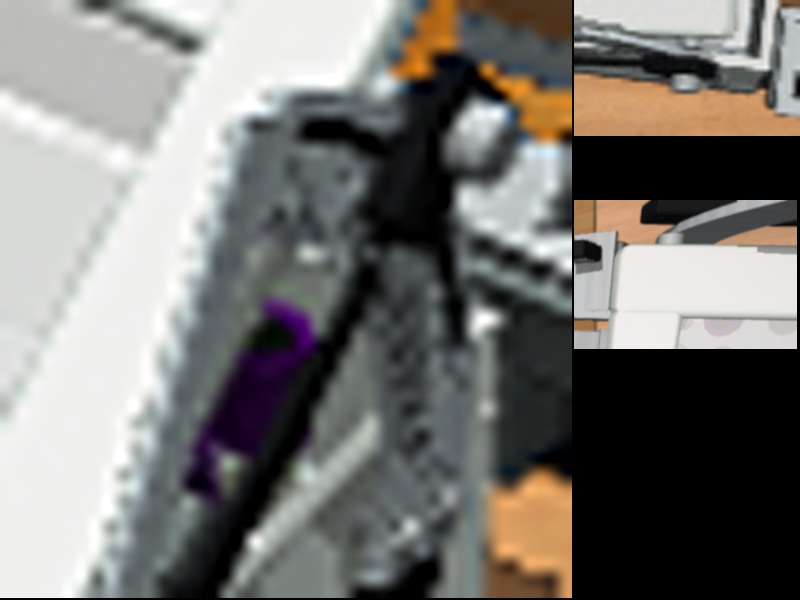

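In the zoomed crop the black pointer runs from (190,580) to (368,260). Extended, it passes about 12 px (~2–3°) below the centre line of the index block, centred near (420,165). The arm reading says 34.1° against 36.2°, so I'll raise by about 2° and measure the dark strips numerically.

>>> jog_arm(motion=[[0, 0, -0.0022, 0.007, 0, 0, 0], [0, 0, -0.0022, 0.007, 0, 0, 0], [0, 0, -0.0021, 0.007, 0, 0, 0], [0, 0, 0, 0, 0, 0, 0], [0, 0, 0, 0, 0, 0, 0]])

```text
time_s: 22.63
position: [0.651, -0.1332, 0.2103]
orientation: [0.038, 0.947, -0.319, -0.013]
contact_force: [8.3, 2.1, -14.6]
grip_width: 0.0085
grip_force: 55.0
```

```bash
cat > dark.py <<'E'
from ang import *
st()
I=[capture("scene") for _ in range(8)]; p=I[0]
new=np.mean([i["img"].astype(float) for i in I],0); old=np.load("sc.npy").astype(float); np.save("sc2.npy",new)
Z=Ri.apply
def prof(img,r,degs):
    out=[]
    for a in degs:
        t=np.radians(a); u=proj(p,p["T"],Z([.064-r*np.cos(t),yp,.094+r*np.sin(t)])+[x,y,0])
        out.append(cv2.getRectSubPix(img.astype(np.float32).max(2),(1,1),(float(u[0]),float(u[1])))[0,0])
    return np.array(out)
degs=np.arange(16,57,.5)
for nm,img in(("old",old),("new",new)):
    for r in(.06,.065,.07,.075,.08,.085,.09,.096,.1,.104,.108,.112,.116):
        v=prof(img,r,degs); w=np.clip(75-v,0,None); i=w.argmax()
        m=(abs(degs-degs[i])<8); print(nm,r,"min at",degs[i],round(v[i]),"centroid",round((w*degs)[m].sum()/max(w[m].sum(),1e-9),2),"width",w[m].astype(bool).sum()*.5)
E
python3 dark.py
```

```text
t 22.6333 TCP rel hinge [-0.133  -0.001   0.1163] r 0.17665250895092288 ang 41.16172519837136 grip 0.008467500819927646 54.9966037273407 F [  8.2689   2.1298 -14.5898] j [ 0.2493  0.5132 -0.2337  0.6734 -1.1631 -2.2842]
old 0.06 min at 31.0 5 centroid 32.2 width 14.5
old 0.065 min at 30.5 5 centroid 31.56 width 14.5
old 0.07 min at 31.5 10 centroid 33.23 width 13.0
old 0.075 min at 31.0 10 centroid 32.23 width 11.5
old 0.08 min at 31.0 6 centroid 31.95 width 9.0
old 0.085 min at 31.5 6 centroid 31.76 width 10.5
old 0.09 min at 32.5 10 centroid 31.44 width 13.5
old 0.096 min at 34.5 2 centroid 35.7 width 13.0
old 0.1 min at 27.0 4 centroid 28.99 width 15.5
old 0.104 min at 25.0 1 centroid 24.97 width 15.5
old 0.108 min at 26.0 1 centroid 28.64 width 13.5
old 0.112 min at 33.5 3 centroid 34.4 width 15.5
old 0.116 min at 34.5 8 centroid 37.02 width 10.0
new 0.06 min at 31.5 4 centroid 33.31 width 13.0
new 0.065 min at 32.5 7 centroid 32.97 width 15.5
new 0.07 min at 34.0 6 centroid 35.55 width 13.5
new 0.075 min at 33.5 14 centroid 34.03 width 10.0
new 0.08 min at 33.5 12 centroid 33.94 width 9.5
new 0.085 min at 34.5 18 centroid 33.71 width 11.0
new 0.09 min at 34.0 13 centroid 32.7 width 12.0
new 0.096 min at 34.5 2 centroid 35.7 width 13.0
new 0.1 min at 27.0 5 centroid 28.95 width 15.5
new 0.104 min at 25.0 2 centroid 24.96 width 15.5
new 0.108 min at 26.0 1 centroid 28.68 width 13.5
new 0.112 min at 33.5 3 centroid 34.41 width 15.5
new 0.116 min at 34.0 10 centroid 36.91 width 9.5
```

Run:
```python
from ang import *
p=capture("scene"); img=np.load("sc2.npy").astype(np.float32)
degs=np.arange(18,52,1.)
print("deg ",*[f"{d:3.0f}" for d in degs])
for r in np.arange(.082,.126,.003):
    o=[]
    for a in degs:
        t=np.radians(a); u=proj(p,p["T"],Ri.apply([.064-r*np.cos(t),yp,.094+r*np.sin(t)])+[x,y,0])
        o.append(cv2.getRectSubPix(np.ascontiguousarray(img.max(2)),(1,1),(float(u[0]),float(u[1])))[0,0])
    print(f"{r:.3f}",*[f"{v:3.0f}" for v in o])
```

```text
deg   18  19  20  21  22  23  24  25  26  27  28  29  30  31  32  33  34  35  36  37  38  39  40  41  42  43  44  45  46  47  48  49  50  51
0.082  99  98  98 100 102 104 105 108 112 116 117  96  65  39  18   3   8  15  25  35  52  75  95 112 123 120 118 116 115 116 116 116 115 115
0.085  78  80  82  83  83  80  79  80  81  79  71  63  52  38  26  21  18  19  23  39  61  85 111 120 115 112 112 111 110 109 108 109 110 110
0.088  54  63  69  71  68  70  77  74  69  66  68  71  77  62  42  26  14  12  28  48  71  96 102 105 108 114 134 151 155 155 156 158 145 122
0.091  66  68  62  52  50  51  57  60  59  61  67  75  62  46  29  21  35  51  62  63  63  77  88  95  97  96  98 103  94  84  73  73  74  74
0.094  75  69  60  55  55  61  71  80  83  82  78  73  67  60  45  32  25  18  25  35  48  63  72  70  70  77  90 103 114 119 112 105  99  87
0.097  76  77  74  75  79  83  84  83  77  73  63  44  25  14   9   5   3   7  11  12  10  11  25  42  59  80 101 115 120 117 115 113 108 104
0.100 107  81  67  66  67  58  46  33  18   5   6   6   7   9  12  17  21  23  23  21  18  24  33  45  67  
[... 470 characters left out ...]
 170 181 190 203 195 169 123  60  29  46  64  68  58  39  14   6  12  17  19  23  30  37  54  70  87 100 120 145 150 150 141 126 111
0.115 202 203 208 186 166 116  58  75  95 110 125 133 129 117  74  32  16  16  20  21  20  21  27  35  48  86 135 188 201 204 187 166 150 143
0.118 204 182 146  88  54  71  96 125 153 173 181 189 198 163  93  40  17  14  18  19  19  21  57 116 164 188 182 175 168 148 114  88 112 134
0.121 191 135  81  61  66  85 119 166 201 211 216 217 189 111  41  15   9  16  20  21  33  43  51  90 149 180 177 174 169 155 135 129 133 149
0.124 182 134 101  83  75  81 130 182 209 205 116  44  29   7  17   2  13  27  29  46  92 157 184 179 174 171 169 166 162 159 145 134 139 152
```

```bash
python3 avg.py 14 | grep -v "^[23]"
python3 - <<'E'
from ang import *
T=toolT()
for i in range(3):
  for n in("wrist","top"):
    p=capture(n);Tc=T@p["mount"] if n=="wrist" else p["T"]
    for t in("index_nose","pointer_tip"):
      for k in pinpoint(p,t)[:1]: print(n,t,k["at"],round(k["confidence"],2),np.array(angof(p,Tc,k["at"])))
E
```

```text
t 23.0833 TCP rel hinge [-0.1331 -0.001   0.1162] r 0.17665157062017292 ang 41.12818202650477 grip 0.007966024384367639 54.9960458278656 F [  8.4511   2.3515 -16.4245] j [ 0.2491  0.5132 -0.2337  0.6733 -1.1629 -2.2842]
pointer_tip 14 [317.55   211.5214] [1.1624 1.7013] [35.2164  0.0906]
index_nose 13 [315.9333 211.425 ] [ 1.7014 35.7717] [39.8972  0.0886]
wrist index_nose [559.7, 21.9] 0.95 [40.6349  0.0966]
top index_nose [349.1, 231.7] 0.59 [24.9488  0.0853]
top pointer_tip [349.1, 228.9] 0.69 [44.0461  0.1049]
wrist index_nose [557.7, 24.2] 0.93 [38.6735  0.0952]
top index_nose [312.3, 170.3] 0.67 [87.5021  0.4617]
top pointer_tip [348.2, 229.0] 0.72 [43.5286  0.1021]
wrist index_nose [557.1, 22.3] 0.55 [40.2556  0.0971]
top index_nose [347.0, 231.7] 0.56 [23.8187  0.0808]
top pointer_tip [349.6, 230.0] 0.97 [37.726   0.0973]
```

```bash
cat >> refit.py <<'E'
print("---- with new")
p=capture("wrist"); q2={k:p[k] for k in("fx","fy","cx","cy")}; T=toolT()@p["mount"]; s=capture("scene"); qs={k:s[k] for k in("fx","fy","cx","cy")}
w2=[o for o in w if not(o[2]=="index_nose" and o[0]["n"][0]=="s")]
w2+=[(dict(q2,n="wristNow"),T,"index_nose",np.array([558.2,22.8]),1.2),(dict(qs,n="sceneAvg"),s["T"],"index_nose",np.array([316.2,211.1]),1.2)]
for t in("catch_tab","hinge","incubator"):
    for k in pinpoint(p,t)[:1]: print(t,k["at"],k["confidence"],proj(q2,T,model((.6565,-.065,1.4677,.0218,.63,.11))[t]))
run(w2)
o=[ray(a[0],a[3],a[1]) for a in w2 if a[2]=="index_nose" and a[0]["n"][0]!="t"]; print("tri",tri(o), "now+1,2",tri(ix+[ray(q2,(558.2,22.8),T)]))
E
python3 refit.py | sed -n '/----/,$p'
```

```text
---- with new
catch_tab [395.6, 52.2] 0.81 [395.5179  55.5272]
incubator [579.3, 230.1] 0.67 [577.4089 232.8295]
[ 0.6565 -0.065   1.4678  0.0218  0.6314  0.1103] 36.175313593053545 sd 0.4238072264524876
   wrist3 pointer_tip [0.6057 0.1669]
   wrist3 index_nose [ 0.7309 -1.7709]
   top3 pointer_tip [-1.6668  2.1006]
   top4 pointer_tip [-3.8668  2.9006]
   top4 index_nose [-2.1444  0.0088]
   scene4 pointer_tip [0.749  0.5674]
   wrist1 pointer_tip [-0.2997 -1.0118]
   wrist1 index_nose [-1.6042 -0.4062]
   wrist2 index_nose [-1.9782 -0.6862]
   wristNow index_nose [ 0.3196 -0.1305]
   sceneAvg index_nose [ 2.239  -0.6086]
tri [ 0.546  -0.0638  0.1479] now+1,2 [ 0.5452 -0.0646  0.1488]
```

The wrist refit puts the lid about 0.2–0.6° low, and the calibration-free scene comparison says about 1.9° low. I'll raise it by about 1.2°.

>>> jog_arm(motion=[[0, 0, -0.0018, 0.006, 0, 0, 0], [0, 0, -0.0019, 0.006, 0, 0, 0], [0, 0, 0, 0, 0, 0, 0], [0, 0, 0, 0, 0, 0, 0], [0, 0, 0, 0, 0, 0, 0]])

```text
time_s: 26.75
position: [0.6512, -0.1308, 0.2131]
orientation: [0.038, 0.945, -0.325, -0.013]
contact_force: [7.8, 4.1, -15.6]
grip_width: 0.008
grip_force: 55.0
```

Run:
```python
from ang import *
from scipy.optimize import brentq
st()
I=[capture("scene") for _ in range(10)]; p=I[0]
img=np.ascontiguousarray(np.mean([i["img"].astype(np.float32) for i in I],0).max(2)); print(get_state()["time_s"])
degs=np.arange(24,48,.25)
def pr(r):
    o=[]
    for a in degs:
        t=np.radians(a); u=proj(p,p["T"],Ri.apply([.064-r*np.cos(t),yp,.094+r*np.sin(t)])+[x,y,0])
        o.append(cv2.getRectSubPix(img,(1,1),(float(u[0]),float(u[1])))[0,0])
    return np.array(o)
for r in(.065,.07,.074,.078,.08,.082,.084,.086,.088,.112,.114,.116,.118,.120,.122):
    v=pr(r); i=np.argmin(np.where((degs>33)&(degs<39),v,999)); a=i
    while a>0 and v[a]<60:a-=1
    b=i
    while b<len(v)-1 and v[b]<60:b+=1
    print(r,degs[a],degs[b],(degs[a]+degs[b])/2)
```

```text
t 26.75 TCP rel hinge [-0.1306 -0.001   0.1191] r 0.1767358167479615 ang 42.352871220507204 grip 0.008018861653498148 54.990965723991394 F [  7.8303   4.0684 -15.5761] j [ 0.2555  0.5135 -0.2327  0.68   -1.1738 -2.2911]
27.25
0.065 25.0 47.75 36.375
0.07 29.5 47.75 38.625
0.074 31.0 40.25 35.625
0.078 31.25 39.5 35.375
0.08 32.0 39.25 35.625
0.082 31.25 39.0 35.125
0.084 31.0 39.0 35.0
0.086 30.5 39.25 34.875
0.088 31.0 40.0 35.5
0.112 30.75 41.5 36.125
0.114 32.5 42.75 37.625
0.116 32.25 42.5 37.375
0.118 32.5 40.25 36.375
0.12 32.0 39.25 35.625
0.122 31.25 40.0 35.625
```

By the scene the pointer is now within about 0.5–1° of the index, and the arm reading brackets it from the other side. The hold is steady, so I'm handing in.

```bash
python3 -c "
from plant import *
print(get_state()['time_s']); print(finish_job())"
```

```text
27.25
the job is handed in; nothing more can be done
None
```

I slid the catch fully open with the lid shut, then lifted the lid by its bar to the index and handed in at 27 s, still holding it. My estimates put the pointer within about 1° of the index, some reading just below and some just above; the scene camera could not resolve it any finer.

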